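# Stack up a sectional table lamp

### The arm

A 7-joint arm with a two-finger parallel gripper is mounted at the origin on the work surface. World frame = base frame: x ahead of the robot, y to its left, z up, the work surface at z = 0. Lengths are in mm, angles in rad, forces in N, time in s.
With the tool pointing down it reaches from about 425 to 1025 mm from the base axis. Payload 3.6 kg.
Tool frame: the origin (TCP) lies at the centre of the arm's flange, where the gripper is bolted on; the fingertips stand 173 mm ahead of it and the grasp point (between the pads) lies 155 mm ahead of it; z points along the fingers, y is the line along which they close (so a half turn about z gives the same grasp; the last joint's range is limited). The gripper opens to 85 mm and grips with 20 to 120 N. Pads are 22 mm wide; open, the fingers measure 114 mm over their backs; the gripper's body (76 mm by 85 mm) begins 54 mm behind the grasp point. The pads swing forward as they close: fully open they stand 13 mm farther back than shut.
Start: joints at [1.151, 0.591, 0.048, 1.609, -0.033, 0.943, -0.034], TCP at [232.741, -686.63, 404.702] pointing down, gripper open.
Joint ranges: [-2.69, 2.69], [-0.47, 2.24], [-1.27, 1.36], [0.19, 2.51], [-1.53, 4.68], [0.08, 2.07], [-3.09, 3.09]. Speed limits (rad/s): [2.57, 2.57, 3.14, 3.14, 3.14, 3.14, 3.14].

### API

Orientations are given as a unit quaternion [x, y, z, w].
In Python, from plant import monitor, vision, job gives the robot as it stands.
- The arm moves only by the tool drive_tool, never from a script. Its argument "motion" is a list of rows, each a list of 2 entries, a list of its own where there are three numbers: the shift along the tool's x, y, z in m, then the turn about the tool's z in rad. A call has 1 to 8 rows; each row is the pose to reach, as a shift and turn from the pose commanded when the call began, along the tool's axes at that moment; what a row does not reach only later rows make up. A row lasts 1/10 s, in which the tool goes at most 50 mm and 8.59 degrees, less where a joint would pass 70% of its speed; a pose out of reach is approached as far as the arm can. A call with a gripper value outside its range is refused whole. "claw" is the opening, from 0 (shut) to 1 (fully open), set as the call begins (left out, the last holds). The fingers move at their own pace and stop on an object; the grip force is fixed at half the most. Time passes only in rows, so rows that repeat a pose let the fingers close. It gives the time, the measured TCP pose, the force, the opening and the grip force at its end, in the units of the state.
- monitor.state(): the state, without advancing time (a new reading comes with each control period).
- vision.camera(name): name is "scene" or "top" or "wrist"; returns (picture, depth): 400x640x3 uint8, red, green, blue; 400x640 float32, mm along the optical axis (not along the pixel's ray), 0 where there is no reading.
- vision.camera_info(name): a dict with "intrinsics" (3x3 intrinsics, pixels), "position" and "attitude" of the camera in the world; the wrist camera has in their place "T_tool_cam" (4x4, takes a point from camera to tool coordinates, whose origin is the TCP and whose axes are the flange's). Camera axes: x right, y up, looking along -z (the intrinsics and any distortion apply to the point x, -y, -z); pixel columns grow to the right and rows downward; lengths in mm; the calibration is good to about 2 mm. A picture is of the moment at which its call begins: read the wrist's pose just before it. camera_info takes no time and is no camera call.
- job.sign_off(): hands the job in; it is judged then, once.
Trained networks look in the newest picture that a camera, given by its name, has taken for a name from the list of things; names that differ only in an ending like _2 or _b are one class to them, and where a whole thing is asked for, a point or a joint stands for the part that bears it (a point fixed in the world has none). Each returns a list of dicts, best first, with "conf" (0 to 1); they miss things now and then, are a little off and sometimes report something else, mostly with a low value. They report only what shows in the picture. A call takes as long as a camera call. They do not tell look-alikes from the thing itself.
- vision.spot_in(query, camera): "bbox" ([left, top, right, bottom] in pixels, round what is visible of it).
The state is a dict: "time": time; "qpos": joint angles; "dq": joint speeds; "joint_torque": joint torques, N m; "ee_pos": TCP position; "tool_rot": TCP orientation; "ft_force": force on the tool from outside, world axes, zero at the start; "ft_torque": the same for the moment, N m; "finger_gap": opening from 0.0 (shut) to 1.0 (fully open); "finger_force": force on a finger pad.
Only numpy, scipy, OpenCV 4.12 (cv2) and the standard library are available. Lean on these libraries where they do the work, as an engineer would, in place of code of your own. Each camera call takes 0.05 s, during which the arm holds its last target. There are 200 camera calls.

### The job

Put the table lamp together on its dark round foot, one part at a time from the bottom up: the wide round wooden disc first, then the square wooden block, then the small round wooden collar, and the brass shade on top. Each part must sit upright and fully down on the one below, its socket over that one's tenon. Leave the horse figure, the brush jar and the tin where they stand.

Things in the scene. Friction and masses are not known exactly. Their poses are not given: they have to be found in the camera images.
- foot: Lamp foot: dark steel round plate, 120 mm across and 15 mm thick, fixed to the table. Origin at the centre of its underside, on the table, z up. At the centre of its top stands a tapered tenon 10 mm high, 14 mm wide at its root and 8 mm at its tip.
- disc_c (a point): Wide disc: round wooden lamp section 60 mm across and 24 mm high, loose, standing upright on the table. The point is on its axis, half-way up (12 mm above its underside); z up. The underside has a central round socket, 26 mm wide and 14 mm deep; the top carries a central tapered tenon 10 mm high, 14 mm wide at its root and 8 mm at its tip, not counted in the height.
- block_c (a point): Square block: wooden lamp section 46 by 46 mm and 44 mm high, loose, standing upright on the table at any yaw. The point is on its axis, half-way up (22 mm above its underside); x and y are square to its side faces, z up. The underside has a central round socket, 26 mm wide and 14 mm deep; the top carries a central tapered tenon 10 mm high, 14 mm wide at its root and 8 mm at its tip, not counted in the height.
- collar_c (a point): Small collar: round wooden lamp section 40 mm across and 30 mm high, loose, standing upright on the table. The point is on its axis, half-way up (15 mm above its underside); z up. The underside has a central round socket, 26 mm wide and 14 mm deep; the top carries a central tapered tenon 10 mm high, 14 mm wide at its root and 8 mm at its tip, not counted in the height.
- shade_neck (a point): Shade: loose brass bell on its wide rim, 94 mm high, rim 110 mm across; above the 50 mm bell an upright tube neck, 46 mm across, 44 mm high, open on top: grip it there, from outside. The roof under the neck has a central 26 mm hole; its lower face, which rests on the collar's top, is 45 mm above the rim, 27 mm below this point. Point: on the axis, half-way up the neck, 72 mm above the rim; z up.
- horse_c (a point): Bystander: white plaster horse figure on a dark wooden base 30 by 75 mm, 90 mm high, about 115 mm long. The point is above the base's centre, 45 mm above the table; y points to the head.
- jar_c (a point): Bystander: white ceramic jar 72 mm across and 75 mm high, with brushes standing in it to 140 mm. The point is on its axis, 37 mm above the table.
- tin_c (a point): Bystander: tin can with a paper label, 66 mm across and 75 mm high. The point is on its axis, 37 mm above the table.
Mind the look-alikes: they are no part of the job. Leave any turquoise look-alike of the part that bears collar_c alone.

How it is judged (in metres and radians):
On the way, in this order (a step that is already met when the one before it is completed fails the run):
1. the wide disc sits on the foot (horizontal distance between disc_c and foot below 0.01 m and z of disc_c in the frame of foot between 0.023 and 0.031 m and angle between disc_c's own z axis and vertical below 0.08 rad), for 0.2 s.
2. the square block sits on the disc (horizontal distance between block_c and disc_c below 0.01 m and z of block_c in the frame of foot between 0.057 and 0.065 m and angle between block_c's own z axis and vertical below 0.08 rad), for 0.2 s.
3. the small collar sits on the block (horizontal distance between collar_c and block_c below 0.01 m and z of collar_c in the frame of foot between 0.094 and 0.102 m and angle between collar_c's own z axis and vertical below 0.08 rad), for 0.2 s.
4. the shade sits on the collar (horizontal distance between shade_neck and collar_c below 0.01 m and z of shade_neck in the frame of foot between 0.136 and 0.144 m and angle between shade_neck's own z axis and vertical below 0.08 rad), for 0.2 s.
At the end, for the whole second after the job is handed in: On the foot from the bottom up: disc, block, collar, shade, each over the tenon below (seated height within 4 mm, axis within 10 mm of the part below), upright within 0.08 rad, released, at rest; horse, jar and tin less than 25 mm from where they stood (all of step 1 and all of step 2 and all of step 3 and all of step 4 and linear speed of each of disc, block, collar, shade below 0.01 m/s); the robot touches nothing.
It fails at once if a bystander (horse, jar or tin) is shifted 25 mm or more (distance of any of horse_c, jar_c, tin_c from where it was at the start of the episode above 0.025 m).
It also fails if it takes over 115 s, if anything falls off the work surface, if the arm or the gripper's body presses on something with over 40 N, if the wrist force passes 120 N, or if a joint passes its speed limit or range.

## Working session

There is one attempt and no reset: what is moved stays moved. The work goes in short steps, Python scripts to look and compute and a tool call to move; the robot and the scene stay as the last step left them, time stands still between calls to the robot, and variables do not carry over. Pictures are saved under pics/ and viewed, at most 14 in all, crops included, and the job is handed in when it is done.

Besides the shell and the picture viewer there is one more tool, called after "Call:" as a command line: name --argument value ..., lists and objects as JSON in quotes. drive_tool: Moves the arm, as the interface text tells. Its arguments: {"type":"object","properties":{"motion":{"type":"array"},"claw":{"type":"number"}},"required":["motion"]}

```bash
ls; mkdir -p pics
cat > h.py <<'E'
import numpy as np, cv2
from scipy.spatial.transform import Rotation as R
from plant import monitor, vision, job
def rot(a):
    a=np.array(a,float)
    return a if a.shape==(3,3) else R.from_quat(a).as_matrix()
def cam(name):
    s=monitor.state(); pic,d=vision.camera(name); i=vision.camera_info(name)
    T=np.eye(4)
    if name=='wrist':
        W=np.eye(4);W[:3,:3]=rot(s['tool_rot']);W[:3,3]=s['ee_pos'];T=W@np.array(i['T_tool_cam'])
    else: T[:3,:3]=rot(i['attitude']);T[:3,3]=i['position']
    return pic,d,np.array(i['intrinsics']),T,i
def cloud(d,K,T):
    v,u=np.mgrid[:d.shape[0],:d.shape[1]]
    P=np.stack([(u-K[0,2])/K[0,0]*d,-(v-K[1,2])/K[1,1]*d,-d],-1)
    P=P@T[:3,:3].T+T[:3,3]; P[d<=0]=np.nan; return P
def save(n,p): cv2.imwrite('pics/'+n,cv2.cvtColor(p,cv2.COLOR_RGB2BGR))
E
python3 - <<'E'
from h import *
s=monitor.state();print(s)
for n in('top','scene'):
    p,d,K,T,i=cam(n);save(n+'0.png',p);print(i)
    P=cloud(d,K,T);np.save(n+'P.npy',P)
    for q in('foot','disc_c','block_c','collar_c','shade_neck','horse_c','jar_c','tin_c'):
        for r in vision.spot_in(q,n):
            if r['conf']<.3: continue
            b=[int(round(x)) for x in r['bbox']];c=P[b[1]:b[3],b[0]:b[2]].reshape(-1,3);c=c[c[:,2]>8]
            print(n,q,round(r['conf'],2),b,np.nanmedian(c,0).round() if len(c) else None,np.nanmax(c[:,2]).round() if len(c) else None)
E
```

```text
pics
{'time': 0.0, 'qpos': array([ 1.15051496,  0.59213342,  0.04830708,  1.60984735, -0.03329531,
        0.94271328, -0.03372116]), 'dq': array([-1.43780848e-03,  2.22512962e-04,  8.28631507e-04,  7.86807394e-05,
        6.95576888e-04,  4.07570158e-04, -1.37403753e-03]), 'joint_torque': array([-2.08092451e-04, -5.48691666e+01,  1.54614553e+00, -1.98125660e+01,
        9.23162908e-03,  8.57525272e-03, -2.32843590e-06]), 'ee_pos': array([ 232.60134465, -686.20202745,  403.52100854]), 'tool_rot': array([ 9.86676251e-01,  1.62691908e-01, -2.54338374e-04, -1.11975806e-03]), 'ft_force': array([-0.58024418, -0.62069906, -0.31202487]), 'ft_torque': array([-0.01166988, -0.01804923, -0.02893628]), 'finger_force': 0.0, 'finger_gap': 1.0002540600186802}
{'intrinsics': array([[403.39695225,   0.        , 307.94478931],
       [  0.        , 403.39695225, 199.66903692],
       [  0.        ,   0.        ,   1.        ]]), 'position': array([ 381.58187871,  -11.80288559, 1111.60369792]), 'attitude': array([ 0.07554859, -0.05773729, -0.69902933,  0.70874312])}
top foot 0.94 [224, 161, 269, 196] [
[... 814 characters left out ...]
attitude': array([0.19568024, 0.39566436, 0.79458581, 0.41688409])}
scene foot 0.56 [358, 248, 414, 293] [656. 194.  15.] 27.0
scene disc_c 0.54 [269, 158, 293, 174] [ 472. -238.   22.] 32.0
scene block_c 0.76 [446, 206, 475, 235] [441. 261.  38.] 57.0
scene collar_c 0.63 [210, 197, 228, 217] [ 703. -248.   27.] 41.0
scene collar_c 0.54 [252, 197, 269, 212] [ 645. -162.   28.] 43.0
scene shade_neck 0.58 [330, 168, 374, 218] [510.  12.  42.] 97.0
scene horse_c 0.59 [198, 156, 226, 187] [ 619. -342.   55.] 90.0
scene horse_c 0.52 [269, 156, 291, 173] [ 470. -241.   22.] 36.0
scene jar_c 0.89 [451, 243, 494, 311] [638. 365.  59.] 143.0
scene tin_c 0.65 [269, 229, 305, 276] [771.  23.  63.] 78.0
```

Run:
```python
import cv2
a=cv2.imread('pics/top0.png')[110:290,140:490];cv2.imwrite('pics/t1.png',cv2.resize(a,None,fx=2.28,fy=2.28,interpolation=2))
a=cv2.imread('pics/top0.png')[135:205,345:485];cv2.imwrite('pics/t2.png',cv2.resize(a,None,fx=5.5,fy=5.5,interpolation=2))
```

```text
(no output)
```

View pics/t1.png

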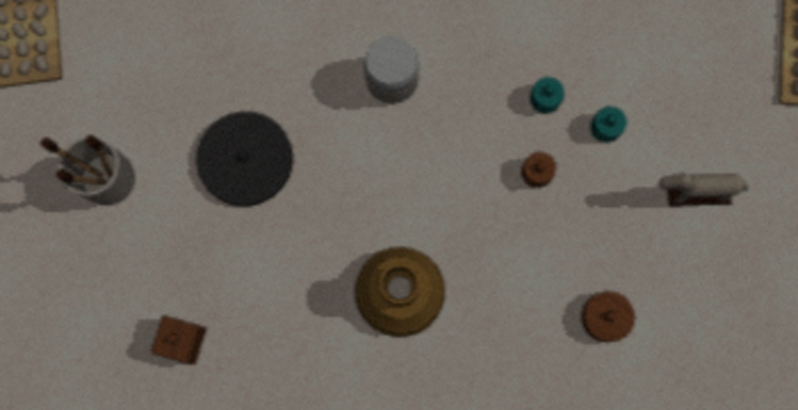

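View pics/t2.png

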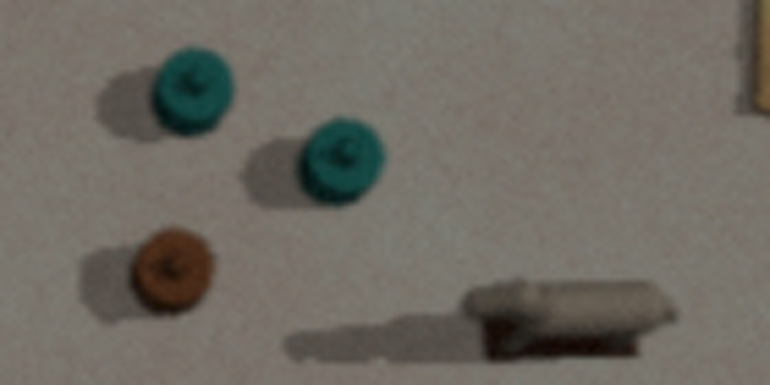

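The wooden collar is at top-image pixel (375,183). The turquoise look-alikes at (381,153) and (406,166) are to be left alone. The disc is at (405,248), the block at (218,258), the shade at (315,237) and the foot at (246,179).

```bash
cat >> h.py <<'E'
def fit(P,xy,z,r,tol=4):
    "centre and size of the level face at height z near xy"
    m=(np.abs(P[...,2]-z)<tol)&(np.hypot(P[...,0]-xy[0],P[...,1]-xy[1])<r)
    q=P[m][:,:2].astype(np.float32)
    c,rad=cv2.minEnclosingCircle(q);b=cv2.minAreaRect(q)
    return len(q),np.round(c,1),round(rad,1),np.round(b[0],1),np.round(b[1],1),round(b[2],1),q.mean(0).round(1),np.median(P[m][:,2]).round(1)
E
python3 - <<'E'
from h import *
for n in('topP.npy','sceneP.npy'):
    P=np.load(n)
    for k,xy,z,r in(('foot',(649,191),15,80),('disc',(460,-245),24,45),('block',(430,256),44,45),('collar',(637,-165),30,35),('neck',(490,3),92,45),('shade',(490,3),25,80)):
        print(n,k,*fit(P,xy,z,r,20 if k=='shade' else 4))
E
```

```text
topP.npy foot 1272 [650.1 191.7] 60.2 [648.8 192.5] [116.5 118.4] 0.0 [648.3 191.3] 15.6
topP.npy disc 352 [ 460.8 -247.6] 29.7 [ 459.8 -247.8] [56.4 56.2] 89.6 [ 460.3 -247.5] 24.2
topP.npy block 269 [426.3 256.8] 29.8 [425.6 257.8] [46.  45.6] 75.5 [425.4 257.2] 44.5
topP.npy collar 138 [ 637.3 -168.7] 19.9 [ 636.  -168.8] [36.8 38.9] 0.6 [ 636.1 -167.8] 30.5
topP.npy neck 63 [488.  -2.] 22.9 [488.4  -1.8] [44.  43.2] 72.7 [489.1  -2.4] 94.5
topP.npy shade 636 [490.3   4. ] 78.3 [487.8   4. ] [150.3 135.7] 68.7 [481.1  -1.3] 32.9
sceneP.npy foot 1783 [651.1 192.1] 61.4 [651.  191.8] [120.7 117.9] 12.5 [654.2 193.2] 14.6
sceneP.npy disc 187 [ 463.2 -247.3] 29.9 [ 463.4 -246.5] [57.2 56.6] 76.5 [ 465.  -245.4] 23.1
sceneP.npy block 245 [430.4 257.7] 32.1 [429.  257.6] [46.8 49.5] 76.1 [430.5 258.2] 43.3
sceneP.npy collar 116 [ 639.4 -169.4] 22.1 [ 639.4 -168.9] [41.  36.5] 83.5 [ 641.7 -166.9] 29.6
sceneP.npy neck 109 [4.892e+02 1.000e-01] 25.3 [489.7  -1.4] [44.8 43.5] 72.7 [490.6  -1.9] 92.6
sceneP.npy shade 795 [494.2   0.5] 53.8 [504.8   5.8] [ 79.9 107.4] 27.0 [517.1  15.4] 28.1
```

Call:
drive_tool --motion '[[[0.036,-0.034,0],0.04],[[0.072,-0.068,0],0.1],[[0.107,-0.103,0],0.16],[[0.143,-0.137,0],0.22],[[0.179,-0.171,0],0.28],[[0.214,-0.206,0],0.327],[[0.25,-0.24,0],0.327],[[0.286,-0.274,0],0.327]]' --claw 1

```text
time: 1.7
ee_pos: [416.3, -333.5, 405.1]
tool_rot: [1.0, -0.0, 0.0, 0.0]
ft_force: [1.5, 0.0, 0.3]
finger_gap: 1.002
finger_force: 0.0
```

Call:
drive_tool --motion '[[[0.02,-0.04,0.02],0],[[0.04,-0.08,0.05],0],[[0.045,-0.086,0.09],0],[[0.045,-0.086,0.1],0],[[0.045,-0.086,0.1],0]]'

```text
time: 2.2
ee_pos: [459.9, -249.7, 303.6]
tool_rot: [1.0, -0.0, -0.002, -0.0]
ft_force: [-0.5, 0.0, 0.8]
finger_gap: 1.006
finger_force: 0.0
```

Run:
```python
from h import *
p,d,K,T,i=cam('wrist');save('w1.png',p);P=cloud(d,K,T)
print(i['T_tool_cam'],monitor.state()['ee_pos']);print(*fit(P,(461,-247),24,45),*[r['bbox'] for r in vision.spot_in('disc_c','wrist')])
```

```text
[[-7.48403450e-04  9.64731541e-01  2.63234674e-01  6.62581704e+01]
 [ 9.99999644e-01  8.24322233e-04 -1.77964680e-04  4.60686454e-01]
 [-3.88678334e-04  2.63234447e-01 -9.64731815e-01  3.12920542e+01]
 [ 0.00000000e+00  0.00000000e+00  0.00000000e+00  1.00000000e+00]] [ 460.1322139  -250.70665724  304.87583331]
4632 [ 460.5 -251. ] 29.9 [ 460.6 -251.2] [58.6 58.6] 65.1 [ 461.8 -251. ] 23.4 [277.5, 149.8, 359.8, 230.5]
```

View pics/w1.png

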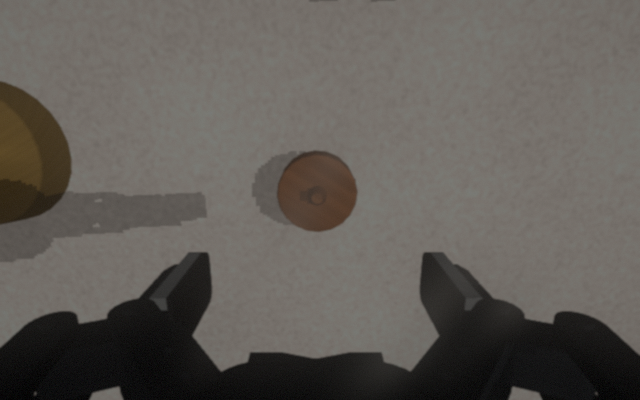

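The picture shows the wooden disc at (317,191), centred between the fingers.

Call:
drive_tool --motion '[[[0,0,0.04],0],[[0,0,0.08],0],[[0,0,0.11],0],[[0,0,0.125],0],[[0,0,0.131],0],[[0,0,0.131],0],[[0,0,0.131],0]]'

```text
time: 3.0
ee_pos: [461.1, -250.4, 175.1]
tool_rot: [1.0, -0.001, 0.001, 0.001]
ft_force: [0.4, 0.0, 1.3]
finger_gap: 1.003
finger_force: 0.0
```

Call:
drive_tool --motion '[[[0,0,0],0],[[0,0,0],0],[[0,0,0],0],[[0,0,0],0],[[0,0,0],0],[[0,0,0],0],[[0,0,0],0],[[0,0,0],0]]' --claw 0

```text
time: 3.8
ee_pos: [461.0, -249.6, 175.4]
tool_rot: [1.0, -0.0, 0.001, 0.001]
ft_force: [-0.7, 0.2, 11.0]
finger_gap: 0.678
finger_force: 62.2
```

Call:
drive_tool --motion '[[[0,0,-0.03],0],[[0,0,-0.07],0],[[0,0,-0.11],0],[[0,0,-0.13],0],[[0.015,-0.035,-0.13],0],[[0.033,-0.077,-0.13],0],[[0.051,-0.12,-0.13],0],[[0.068,-0.16,-0.13],0]]'

```text
time: 4.6
ee_pos: [529.0, -87.4, 304.4]
tool_rot: [1.0, 0.0, 0.001, -0.0]
ft_force: [0.6, 0.6, 0.6]
finger_gap: 0.682
finger_force: 64.9
```

Call:
drive_tool --motion '[[[0.018,-0.042,0],0],[[0.036,-0.084,0],0],[[0.054,-0.126,0],0],[[0.072,-0.168,0],0],[[0.09,-0.21,0],0],[[0.107,-0.25,0],0],[[0.121,-0.282,0],0],[[0.121,-0.282,0],0]]'

```text
time: 5.4
ee_pos: [650.3, 200.7, 304.2]
tool_rot: [1.0, 0.005, 0.002, -0.003]
ft_force: [0.3, -0.3, 0.1]
finger_gap: 0.682
finger_force: 64.9
```

Run:
```python
from h import *
p,d,K,T,i=cam('wrist');save('w2.png',p);P=cloud(d,K,T);s=monitor.state()
print(s['ee_pos'],s['ft_force'],s['finger_gap']);print(*fit(P,(650,192),15,80))
# held disc seen in tool frame
Z=P-np.array(s['ee_pos']); m=(np.abs(Z[...,0])<60)&(np.abs(Z[...,1])<32)&(Z[...,2]<-120)&(Z[...,2]>-200)
print(m.sum(), Z[m].min(0),Z[m].max(0))
```

```text
[649.6228312  196.93787196 303.88895876] [-0.45645323 -0.32834785 -0.24034897] 0.6815241204892333
12150 [649.8 189.3] 59.8 [663.4 186.7] [119.4  91.4] 79.3 [668.7 186.2] 14.5
20184 [ -29.56327937  -31.9754692  -174.87415012] [  30.19078226   31.98456873 -120.00982248]
```

View pics/w2.png

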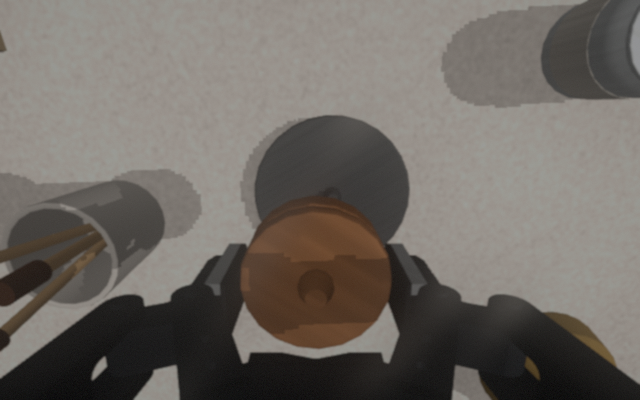

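The disc is held level at (317,280) with the foot behind it at (332,190). The arm was still settling, so I'll measure again.

```bash
cat > look.py <<'E'
import sys
from h import *
x,y,z,r=map(float,sys.argv[1:5]); [vision.camera('wrist') for _ in range(4)]
for _ in range(2):
    p,d,K,T,i=cam('wrist');s=monitor.state();P=cloud(d,K,T)
    print(np.round(s['ee_pos'],1),np.round(s['ft_force'],1),np.round(s['tool_rot'],4),*fit(P,(x,y),z,r))
if len(sys.argv)>5: save(sys.argv[5],p)
E
python3 look.py 650 192 15 80
```

```text
[649.4 190.4 303.8] [-0.5 -0.3  0.6] [ 1.0e+00 -1.5e-03 -3.0e-04  7.0e-04] 12393 [649.9 189.5] 59.7 [663.2 189.4] [118.8  91.8] 89.8 [668.8 189.3] 14.5
[649.5 190.6 303.8] [-0.1 -0.  -0.1] [ 1.0e+00 -1.3e-03 -2.0e-04  5.0e-04] 12366 [650.2 189.3] 59.8 [663.3 189.2] [119.   91.9] 89.6 [668.8 189.2] 14.5
```

Call:
drive_tool --motion '[[[0,0.001,0.03],0],[[0,0.001,0.06],0],[[0,0.001,0.08],0],[[0,0.001,0.095],0],[[0,0.001,0.105],0],[[0,0.001,0.11],0],[[0,0.001,0.113],0],[[0,0.001,0.113],0]]'

```text
time: 6.55
ee_pos: [650.1, 191.7, 191.1]
tool_rot: [1.0, -0.0, 0.0, -0.0]
ft_force: [-0.4, -0.0, -0.1]
finger_gap: 0.681
finger_force: 65.1
```

Call:
drive_tool --motion '[[[0,0,0],0],[[0,0,0],0],[[0,0,0],0]]'

```text
time: 6.85
ee_pos: [649.9, 191.7, 191.2]
tool_rot: [1.0, -0.0, 0.0, -0.0]
ft_force: [0.2, -0.2, -1.0]
finger_gap: 0.682
finger_force: 65.1
```

Call:
drive_tool --motion '[[[0,0.001,0.001],0],[[0,0.001,0.001],0],[[0,0.001,0.001],0]]'

```text
time: 7.15
ee_pos: [649.9, 191.3, 190.6]
tool_rot: [1.0, 0.0, 0.0, -0.001]
ft_force: [-1.5, 1.3, 5.9]
finger_gap: 0.68
finger_force: 65.4
```

Call:
drive_tool --motion '[[[0,0,0],0],[[0,0,0],0],[[0,0,0],0],[[0,0,0],0],[[0,0,0],0],[[0,0,0],0]]' --claw 1

```text
time: 7.75
ee_pos: [649.7, 190.6, 189.5]
tool_rot: [1.0, -0.0, -0.0, 0.0]
ft_force: [-0.7, -0.0, -0.6]
finger_gap: 1.001
finger_force: 0.0
```

Call:
drive_tool --motion '[[[0,0,-0.03],0],[[0,0,-0.08],0],[[0,0,-0.12],0],[[0,0,-0.13],0],[[0,0,-0.13],0]]'

```text
time: 8.25
ee_pos: [650.4, 190.8, 322.0]
tool_rot: [1.0, -0.0, 0.002, -0.001]
ft_force: [0.1, 0.6, -0.1]
finger_gap: 1.001
finger_force: 0.0
```

```bash
python3 look.py 650 190 39 50
```

```text
[648.9 190.5 317.4] [-0.1 -0.9  0.1] [ 1.e+00 -0.e+00 -2.e-03  6.e-04] 4661 [649.1 190.7] 29.8 [649.3 190.8] [58.5 58.5] 62.9 [650.4 190.6] 38.4
[649.1 190.5 317.6] [-0.3  0.6 -1.1] [ 1.0e+00 -1.0e-04 -1.7e-03  6.0e-04] 4670 [649.  190.7] 29.9 [649.3 190.9] [58.7 58.7] 44.8 [650.4 190.7] 38.4
```

Call:
drive_tool --motion '[[[-0.035,-0.01,0],0.06],[[-0.08,-0.023,0],0.13],[[-0.125,-0.036,0],0.2],[[-0.17,-0.049,0],0.253],[[-0.205,-0.06,0],0.253],[[-0.222,-0.065,0],0.253],[[-0.222,-0.065,0],0.253]]'

```text
time: 9.25
ee_pos: [425.4, 256.5, 319.0]
tool_rot: [0.992, -0.124, -0.001, 0.001]
ft_force: [-0.5, -0.8, 0.0]
finger_gap: 1.0
finger_force: 0.0
```

```bash
python3 look.py 427 255 44 45
```

```text
[429.7 255.1 319.8] [-1.   0.3  0.1] [ 9.918e-01 -1.275e-01  9.000e-04 -2.000e-04] 3483 [426.  254.7] 30.8 [425.8 254.8] [45.9 45.8] 75.1 [426.8 254.6] 43.4
[429.5 255.1 319.7] [0.  0.6 0. ] [ 9.918e-01 -1.275e-01  8.000e-04 -1.000e-04] 3516 [425.9 254.8] 30.7 [425.8 254.8] [45.9 46.1] 75.3 [426.8 254.6] 43.4
```

Call:
drive_tool --motion '[[[-0.003,0.001,0.04],0],[[-0.0035,0.001,0.08],0],[[-0.0035,0.001,0.11],0],[[-0.0035,0.001,0.128],0],[[-0.0035,0.001,0.135],0],[[-0.0035,0.001,0.135],0],[[-0.0035,0.001,0.135],0]]'

```text
time: 10.25
ee_pos: [424.8, 255.5, 185.2]
tool_rot: [0.992, -0.127, 0.001, -0.0]
ft_force: [0.1, 0.0, -0.1]
finger_gap: 1.003
finger_force: 0.0
```

Call:
drive_tool --motion '[[[0,0,0],0],[[0,0,0],0],[[0,0,0],0],[[0,0,0],0],[[0,0,0],0],[[0,0,0],0],[[0,0,0],0],[[0,0,0],0]]' --claw 0

```text
time: 11.05
ee_pos: [424.3, 255.8, 185.7]
tool_rot: [0.992, -0.126, 0.001, -0.001]
ft_force: [-0.0, 0.4, 6.1]
finger_gap: 0.534
finger_force: 62.0
```

Call:
drive_tool --motion '[[[0,0,-0.03],0],[[0,0,-0.07],0],[[0,0,-0.11],0],[[0,0,-0.13],0],[[0.03,0.001,-0.13],0],[[0.07,0.002,-0.13],0],[[0.11,0.003,-0.13],0],[[0.15,0.004,-0.13],0]]'

```text
time: 11.85
ee_pos: [569.2, 213.8, 315.2]
tool_rot: [0.992, -0.126, 0.0, -0.0]
ft_force: [-0.4, 0.5, -1.3]
finger_gap: 0.527
finger_force: 61.5
```

Call:
drive_tool --motion '[[[0.035,0.001,0],0],[[0.065,0.002,0],0],[[0.08,0.002,0],0],[[0.083,0.002,0],0],[[0.083,0.002,0],0]]'

```text
time: 12.35
ee_pos: [647.7, 191.3, 314.5]
tool_rot: [0.992, -0.126, -0.001, 0.0]
ft_force: [-0.4, 0.6, -0.2]
finger_gap: 0.529
finger_force: 61.5
```

```bash
python3 look.py 650 190 39 50 w3.png
```

```text
[647.  192.2 314.7] [ 0.7 -0.3 -0.2] [ 9.921e-01 -1.255e-01 -6.000e-04 -1.000e-04] 2878 [649.9 190.3] 29.6 [661.5 187.2] [58.7 33. ] 75.1 [660.4 187.6] 38.4
[647.3 192.1 314.7] [-0.  -0.6 -0.5] [ 9.921e-01 -1.257e-01 -4.000e-04 -1.000e-04] 2839 [649.7 190.5] 29.5 [661.8 187.4] [58.6 33. ] 75.6 [660.5 187.7] 38.4
```

View pics/w3.png

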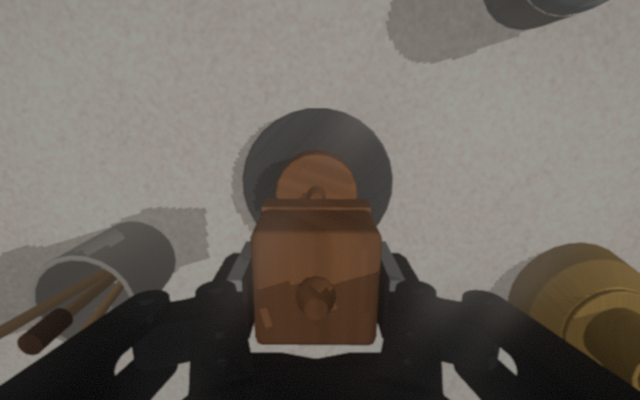

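The block is held square at (316,270), with the seated disc just behind it.

Call:
drive_tool --motion '[[[0.0015,0.001,0.02],0],[[0.0015,0.001,0.04],0],[[0.0015,0.001,0.06],0],[[0.0015,0.001,0.075],0],[[0.0015,0.001,0.084],0],[[0.0015,0.001,0.088],0],[[0.0015,0.001,0.089],0],[[0.0015,0.001,0.089],0]]'

```text
time: 13.45
ee_pos: [649.7, 190.1, 226.2]
tool_rot: [0.992, -0.126, 0.0, -0.0]
ft_force: [0.9, -0.0, -0.3]
finger_gap: 0.533
finger_force: 61.5
```

Call:
drive_tool --motion '[[[0,0,0.0005],0],[[0,0,0.001],0],[[0,0,0.001],0],[[0,0,0.001],0]]'

```text
time: 13.85
ee_pos: [649.4, 190.1, 224.9]
tool_rot: [0.992, -0.126, 0.0, -0.0]
ft_force: [-0.4, 0.4, -1.0]
finger_gap: 0.531
finger_force: 61.5
```

Call:
drive_tool --motion '[[[0,0,0.001],0],[[0,0,0.001],0],[[0,0,0.001],0]]'

```text
time: 14.15
ee_pos: [649.5, 190.1, 224.8]
tool_rot: [0.992, -0.126, 0.0, -0.0]
ft_force: [-1.8, -0.5, 5.0]
finger_gap: 0.531
finger_force: 62.2
```

Call:
drive_tool --motion '[[[0,0,0],0],[[0,0,0],0],[[0,0,0],0],[[0,0,0],0],[[0,0,0],0],[[0,0,0],0]]' --claw 1

```text
time: 14.75
ee_pos: [649.3, 190.1, 223.6]
tool_rot: [0.992, -0.126, -0.0, 0.0]
ft_force: [0.6, 0.3, -0.2]
finger_gap: 1.002
finger_force: 0.0
```

Call:
drive_tool --motion '[[[0,0,-0.03],0],[[0,0,-0.08],0],[[0,0,-0.12],0],[[0,0,-0.13],0],[[0,0,-0.13],0]]'

```text
time: 15.25
ee_pos: [650.0, 190.1, 356.0]
tool_rot: [0.992, -0.126, 0.002, -0.001]
ft_force: [-0.1, 0.3, 0.1]
finger_gap: 0.999
finger_force: 0.0
```

```bash
python3 look.py 650 190 83 45
```

```text
[648.5 190.  351.4] [0.4 0.3 0.2] [ 9.920e-01 -1.262e-01 -1.900e-03  9.000e-04] 3760 [650.7 188.9] 30.7 [651.  188.9] [46.  45.5] 75.0 [652.  188.7] 82.4
[648.7 190.  351.6] [-0.2  0.7 -0.9] [ 9.920e-01 -1.262e-01 -1.600e-03  8.000e-04] 3750 [650.9 189.2] 30.9 [651. 189.] [46.  45.5] 74.8 [652.1 188.8] 82.4
```

Call:
drive_tool --motion '[[[0.007,0.03,0],-0.05],[[0.016,0.07,0],-0.12],[[0.027,0.118,0],-0.19],[[0.038,0.166,0],-0.253],[[0.048,0.213,0],-0.253],[[0.059,0.26,0],-0.253],[[0.069,0.305,0],-0.253],[[0.08,0.353,0],-0.253]]'

```text
time: 16.35
ee_pos: [638.0, -173.1, 352.4]
tool_rot: [1.0, 0.0, -0.001, -0.0]
ft_force: [0.3, 1.0, 0.3]
finger_gap: 1.0
finger_force: 0.0
```

Call:
drive_tool --motion '[[[0,0,0.02],0],[[0,0,0.035],0],[[0,0,0.035],0]]'

```text
time: 16.65
ee_pos: [637.3, -169.9, 315.1]
tool_rot: [1.0, 0.001, -0.003, -0.001]
ft_force: [-0.1, 1.0, 0.5]
finger_gap: 0.996
finger_force: 0.0
```

```bash
python3 look.py 637 -171 30 35 w4.png
```

```text
[ 639.1 -170.2  319.2] [-1.2 -0.4  0.1] [ 1.0e+00  1.2e-03  5.0e-04 -2.0e-04] 1778 [ 637.2 -171.7] 19.9 [ 637.4 -171.4] [38.8 38.5] 1.7 [ 638.3 -171.7] 29.4
[ 639.  -170.5  319.4] [-0.3  0.5 -0.9] [ 1.e+00  9.e-04  7.e-04 -1.e-04] 1777 [ 637.  -171.7] 19.9 [ 637.4 -171.9] [38.7 38.5] 89.5 [ 638.2 -171.7] 29.3
```

View pics/w4.png

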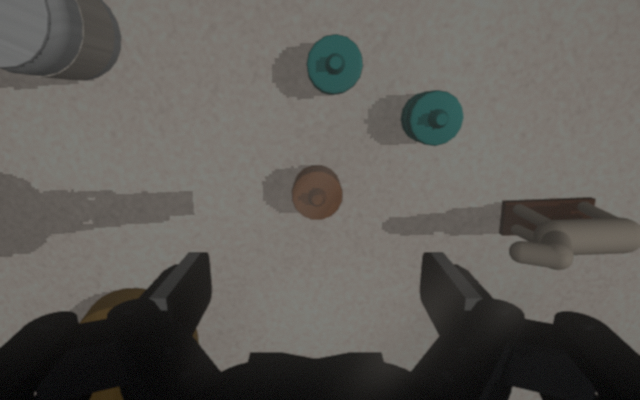

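The wooden collar is at (317,192) and the turquoise look-alikes at (335,63) and (433,118) are clear of the fingers.

Call:
drive_tool --motion '[[[-0.002,0.001,0.04],0],[[-0.002,0.001,0.08],0],[[-0.002,0.001,0.115],0],[[-0.002,0.001,0.135],0],[[-0.002,0.001,0.142],0],[[-0.002,0.001,0.142],0],[[-0.002,0.001,0.142],0]]'

```text
time: 17.65
ee_pos: [637.2, -172.8, 178.1]
tool_rot: [1.0, 0.0, 0.001, 0.0]
ft_force: [0.3, 0.1, 0.5]
finger_gap: 1.001
finger_force: 0.0
```

Call:
drive_tool --motion '[[[0,0,0],0],[[0,0,0],0],[[0,0,0],0],[[0,0,0],0],[[0,0,0],0],[[0,0,0],0],[[0,0,0],0],[[0,0,0],0]]' --claw 0

```text
time: 18.45
ee_pos: [636.8, -172.9, 177.8]
tool_rot: [1.0, -0.0, 0.001, 0.0]
ft_force: [-1.3, 0.2, 6.1]
finger_gap: 0.451
finger_force: 59.8
```

Call:
drive_tool --motion '[[[0,0,-0.03],0],[[0,0,-0.07],0],[[0,0,-0.11],0],[[0,0,-0.15],0],[[0,0,-0.17],0],[[0.002,-0.03,-0.17],0],[[0.004,-0.07,-0.17],0],[[0.005,-0.115,-0.17],0]]'

```text
time: 19.25
ee_pos: [641.2, -58.2, 347.2]
tool_rot: [1.0, -0.002, 0.001, 0.0]
ft_force: [0.4, 0.3, -1.2]
finger_gap: 0.451
finger_force: 60.2
```

Call:
drive_tool --motion '[[[0.002,-0.045,0],0],[[0.003,-0.09,0],0],[[0.005,-0.135,0],0],[[0.007,-0.18,0],0],[[0.008,-0.215,0],0],[[0.009,-0.24,0],0],[[0.009,-0.247,0],0],[[0.009,-0.247,0],0]]'

```text
time: 20.05
ee_pos: [650.1, 190.3, 346.4]
tool_rot: [1.0, 0.001, -0.0, 0.0]
ft_force: [0.4, -0.3, -1.1]
finger_gap: 0.448
finger_force: 60.2
```

```bash
python3 look.py 650 190 83 45 w5.png
```

```text
[650.8 186.6 346.7] [-0.1  0.6  0.3] [ 1.0e+00 -1.9e-03 -0.0e+00  7.0e-04] 3005 [650.7 189.2] 30.7 [650.8 189. ] [46. 46.] 75.0 [657.2 190. ] 82.4
[650.7 187.  346.8] [-0.1 -0.5 -0.9] [ 1.0e+00 -1.7e-03 -0.0e+00  5.0e-04] 2994 [651.3 189. ] 30.6 [650.9 189. ] [46.  45.8] 75.0 [657.2 189.9] 82.3
```

View pics/w5.png

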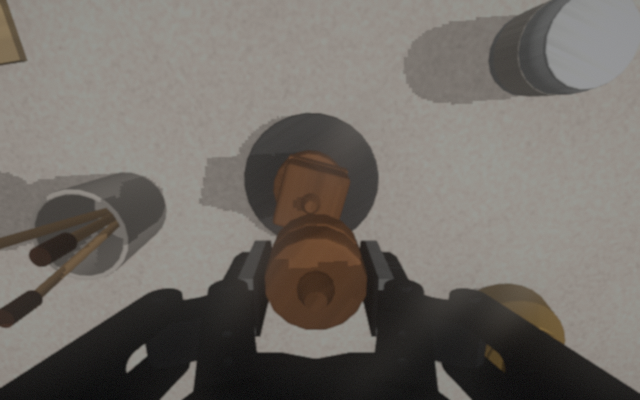

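The collar is held level at (316,280). The block stands square on the disc, its tenon at (311,203).

Call:
drive_tool --motion '[[[0,-0.001,0.02],0],[[0,-0.001,0.04],0],[[0,-0.001,0.06],0],[[0,-0.001,0.073],0],[[0,-0.001,0.081],0],[[0,-0.001,0.084],0],[[0,-0.001,0.085],0],[[0,-0.001,0.085],0]]'

```text
time: 21.15
ee_pos: [650.8, 190.3, 262.3]
tool_rot: [1.0, -0.0, 0.001, -0.0]
ft_force: [0.5, -0.5, 0.4]
finger_gap: 0.444
finger_force: 60.2
```

Call:
drive_tool --motion '[[[0,0,0.001],0],[[0,0,0.001],0],[[0,0,0.001],0],[[0,0,0.001],0]]'

```text
time: 21.55
ee_pos: [650.5, 190.4, 260.9]
tool_rot: [1.0, -0.0, 0.0, -0.0]
ft_force: [0.2, -0.4, 1.8]
finger_gap: 0.451
finger_force: 60.3
```

Contact is beginning at the expected height, so I'll release.

Call:
drive_tool --motion '[[[0,0,0.0005],0],[[0,0,0.0005],0],[[0,0,0.0005],0]]'

```text
time: 21.85
ee_pos: [650.6, 190.3, 260.9]
tool_rot: [1.0, -0.0, 0.0, -0.0]
ft_force: [-1.6, -0.9, 5.6]
finger_gap: 0.445
finger_force: 60.4
```

Call:
drive_tool --motion '[[[0,0,0],0],[[0,0,0],0],[[0,0,0],0],[[0,0,0],0],[[0,0,0],0],[[0,0,0],0]]' --claw 1

```text
time: 22.45
ee_pos: [650.4, 190.3, 260.1]
tool_rot: [1.0, -0.0, -0.0, 0.0]
ft_force: [-0.6, -0.4, 0.0]
finger_gap: 0.998
finger_force: 0.0
```

Call:
drive_tool --motion '[[[0,0,-0.03],0],[[0,0,-0.08],0],[[0,0,-0.12],0],[[0,0,-0.13],0],[[0,0,-0.13],0]]'

```text
time: 22.95
ee_pos: [651.1, 190.3, 392.6]
tool_rot: [1.0, -0.0, 0.002, -0.001]
ft_force: [-0.5, -0.1, -1.4]
finger_gap: 0.997
finger_force: 0.0
```

```bash
python3 look.py 650 190 113 35
```

```text
[649.7 190.2 387.8] [-0.9 -0.5 -1.3] [ 1.0e+00 -0.0e+00 -2.1e-03  7.0e-04] 1992 [651.1 190. ] 20.0 [651.2 190. ] [38.9 38.8] 0.5 [652.1 189.8] 112.4
[649.9 190.2 388. ] [-0.2 -0.1 -0.2] [ 1.0e+00 -1.0e-04 -1.8e-03  6.0e-04] 1984 [651.  189.8] 19.9 [651.1 190.1] [38.3 38.8] 1.4 [652.1 189.8] 112.3
```

Call:
drive_tool --motion '[[[-0.022,0.027,0],0],[[-0.05,0.06,0],0],[[-0.08,0.096,0],0],[[-0.11,0.132,0],0],[[-0.14,0.168,0],0],[[-0.158,0.19,0],0],[[-0.162,0.195,0],0],[[-0.162,0.195,0],0]]'

```text
time: 24.05
ee_pos: [488.0, -5.4, 389.8]
tool_rot: [1.0, -0.001, -0.0, 0.0]
ft_force: [1.0, 0.9, 0.1]
finger_gap: 0.999
finger_force: 0.0
```

```bash
python3 look.py 488 -4 93 32 w6.png
```

```text
[489.6  -3.2 390.1] [-0.2  0.8 -0. ] [ 1.0e+00  1.2e-03  3.0e-04 -2.0e-04] 937 [488.1  -4.4] 23.0 [488.5  -4.4] [45.  44.9] 0.1 [488.4  -4.3] 93.8
[489.4  -3.4 390.1] [-0.3 -0.1 -1.3] [ 1.e+00  1.e-03  2.e-04 -1.e-04] 931 [488.2  -4.4] 23.0 [488.3  -4.5] [44.7 45.3] 88.8 [488.5  -4.5] 93.7
```

View pics/w6.png

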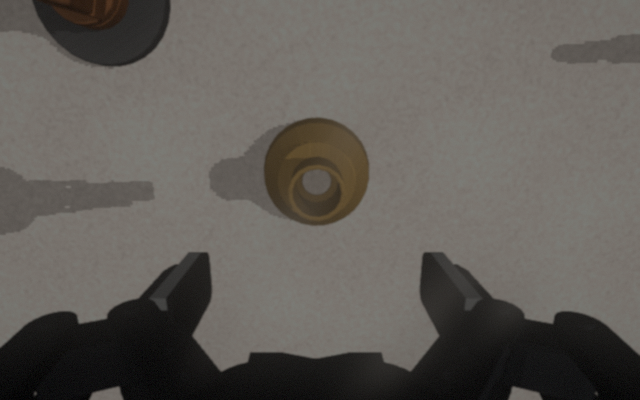

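The shade neck is at (317,190), between the fingers.

Call:
drive_tool --motion '[[[-0.001,0.001,0.03],0],[[-0.001,0.001,0.07],0],[[-0.001,0.001,0.11],0],[[-0.001,0.001,0.14],0],[[-0.001,0.001,0.156],0],[[-0.001,0.001,0.162],0],[[-0.001,0.001,0.162],0],[[-0.001,0.001,0.162],0]]'

```text
time: 25.15
ee_pos: [488.0, -5.4, 228.8]
tool_rot: [1.0, 0.0, 0.001, -0.0]
ft_force: [0.7, -0.3, 0.3]
finger_gap: 1.0
finger_force: 0.0
```

Call:
drive_tool --motion '[[[0,0,0],0],[[0,0,0],0],[[0,0,0],0],[[0,0,0],0],[[0,0,0],0],[[0,0,0],0],[[0,0,0],0],[[0,0,0],0]]' --claw 0

```text
time: 25.95
ee_pos: [487.7, -5.6, 229.3]
tool_rot: [1.0, 0.0, 0.001, -0.0]
ft_force: [-1.5, 1.2, 7.7]
finger_gap: 0.534
finger_force: 60.1
```

Call:
drive_tool --motion '[[[0,0,-0.03],0],[[0,0,-0.07],0],[[0,0,-0.11],0],[[0,0,-0.15],0],[[0,0,-0.165],0],[[0.018,-0.02,-0.165],0],[[0.044,-0.05,-0.165],0],[[0.07,-0.08,-0.165],0]]'

```text
time: 26.75
ee_pos: [557.5, 74.6, 393.9]
tool_rot: [1.0, -0.001, 0.0, -0.0]
ft_force: [0.8, -0.1, -0.8]
finger_gap: 0.528
finger_force: 61.7
```

Call:
drive_tool --motion '[[[0.026,-0.032,0],0],[[0.052,-0.064,0],0],[[0.075,-0.093,0],0],[[0.089,-0.111,0],0],[[0.092,-0.115,0],0],[[0.092,-0.115,0],0],[[0.092,-0.115,0],0]]'

```text
time: 27.45
ee_pos: [648.6, 187.4, 392.9]
tool_rot: [1.0, -0.001, -0.001, 0.001]
ft_force: [-0.5, -0.7, -1.1]
finger_gap: 0.531
finger_force: 61.7
```

```bash
python3 look.py 650 190 15 80 w7.png
python3 - <<'E'
from h import *
p,d,K,T,i=cam('scene');P=cloud(d,K,T)
save('s7.png',cv2.resize(p[120:310,250:500],None,fx=2.8,fy=2.8))
E
```

```text
[649.1 188.1 393.4] [ 0.4  0.4 -0.6] [ 1.e+00 -9.e-04 -1.e-04  2.e-04] 1214 [680.7 190.2] 50.6 [694.8 190.7] [ 28.1 101.2] 2.0 [697.5 191.3] 14.4
[649.2 188.4 393.4] [-0.5 -0.  -0.4] [ 1.e+00 -7.e-04 -0.e+00  1.e-04] 1196 [681.4 190.3] 50.1 [695.2 190.7] [ 27.6 100.2] 1.6 [697.7 191. ] 14.4
```

View pics/s7.png

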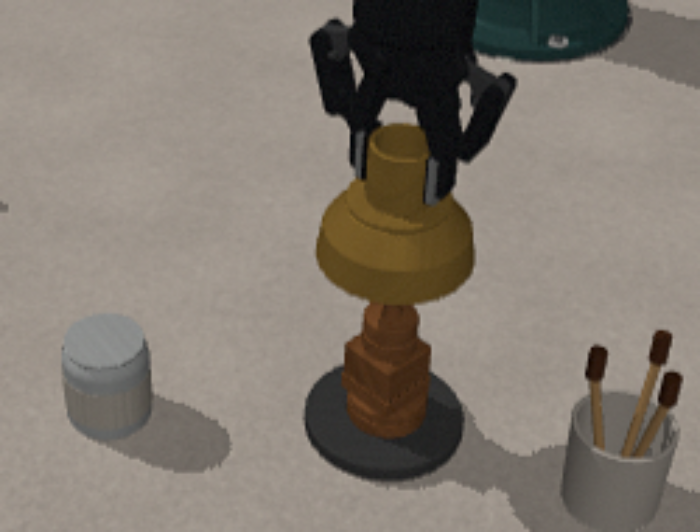

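The scene view shows the stack upright at (390,370), with the shade held level above it.

Call:
drive_tool --motion '[[[0.001,-0.001,0.015],0],[[0.001,-0.001,0.035],0],[[0.001,-0.001,0.055],0],[[0.001,-0.001,0.072],0],[[0.001,-0.001,0.084],0],[[0.001,-0.001,0.091],0],[[0.001,-0.001,0.094],0],[[0.001,-0.001,0.094],0]]'

```text
time: 28.6
ee_pos: [650.6, 190.3, 299.0]
tool_rot: [1.0, -0.0, -0.0, 0.0]
ft_force: [0.1, -0.4, -0.6]
finger_gap: 0.529
finger_force: 61.7
```

Call:
drive_tool --motion '[[[0,0,0.001],0],[[0,0,0.001],0],[[0,0,0.001],0],[[0,0,0.001],0]]'

```text
time: 29.0
ee_pos: [650.6, 190.3, 298.6]
tool_rot: [1.0, -0.0, 0.0, -0.0]
ft_force: [-0.0, 0.4, -1.3]
finger_gap: 0.531
finger_force: 61.7
```

Call:
drive_tool --motion '[[[0,0,0.001],0],[[0,0,0.001],0],[[0,0,0.001],0],[[0,0,0.001],0]]'

```text
time: 29.4
ee_pos: [650.5, 190.3, 297.2]
tool_rot: [1.0, -0.0, -0.0, 0.0]
ft_force: [0.2, -0.2, -1.3]
finger_gap: 0.531
finger_force: 61.7
```

Call:
drive_tool --motion '[[[0,0,0.001],0],[[0,0,0.001],0],[[0,0,0.001],0],[[0,0,0.001],0]]'

```text
time: 29.8
ee_pos: [650.6, 190.3, 296.8]
tool_rot: [1.0, -0.0, 0.0, -0.0]
ft_force: [-2.2, 0.2, 5.7]
finger_gap: 0.528
finger_force: 62.1
```

Contact at the expected height. I'll release and back off.

Call:
drive_tool --motion '[[[0,0,0],0],[[0,0,0],0],[[0,0,0],0],[[0,0,0],0],[[0,0,0],0],[[0,0,0],0]]' --claw 1

```text
time: 30.4
ee_pos: [650.5, 190.3, 296.1]
tool_rot: [1.0, -0.0, -0.0, 0.0]
ft_force: [-0.3, -0.5, -0.3]
finger_gap: 1.0
finger_force: 0.0
```

Call:
drive_tool --motion '[[[0,0,-0.02],0],[[0,0,-0.06],0],[[0,0,-0.1],0],[[0,0,-0.12],0],[[0,0,-0.12],0]]'

```text
time: 30.9
ee_pos: [651.7, 190.3, 420.5]
tool_rot: [1.0, -0.0, 0.004, -0.001]
ft_force: [-0.2, 0.4, -1.0]
finger_gap: 1.004
finger_force: 0.0
```

```bash
python3 look.py 651 190 162 35
python3 - <<'E'
from h import *
p,d,K,T,i=cam('scene');P=cloud(d,K,T)
save('s8.png',cv2.resize(p[120:310,190:500],None,fx=2.5,fy=2.5))
E
```

```text
[649.8 190.2 414.3] [-0.6 -0.6 -0.7] [ 1.0e+00 -0.0e+00 -1.7e-03  6.0e-04] 1228 [650.8 189.8] 23.1 [650.9 189.6] [45.2 45.3] 71.0 [651.4 189.8] 161.2
[649.9 190.2 414.3] [-0.3  0.2 -0.8] [ 1.0e+00 -1.0e-04 -1.6e-03  5.0e-04] 1241 [650.6 189.7] 23.2 [650.9 189.8] [45.1 45.2] 76.4 [651.3 189.7] 161.2
```

View pics/s8.png

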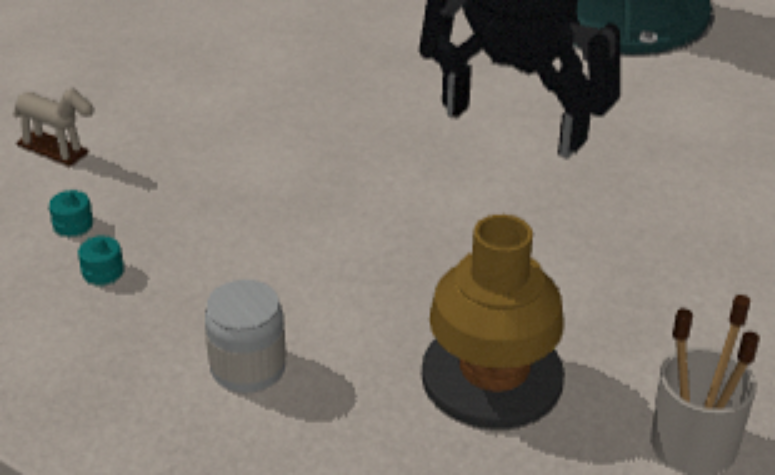

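The shade is seated upright: neck top measured at 161.2 mm (expected 162) and centred on the stack. The gripper is clear and the bystanders are still standing in place.

```bash
python3 -c "
from plant import job
print(job.sign_off())"
```

```text
the job is handed in; nothing more can be done
None
```

The lamp is stacked on its foot in order (disc, block, collar, shade), each part measured seated and centred; the horse, jar and tin were left alone, and the job was handed in at about 31 s of the 115 s allowed (no verdict was returned).

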